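# Switch on the fume fan at the electronics bench

### The job

Switch on the fume extractor fan: flip the steel bat toggle on the blue unit with the round fan grille over its centre, so that it snaps fully to the side with the green dot. Leave the toggles of the white power supply and the black soldering station as they are.

Things in the scene. Friction and masses are not known exactly. Their poses are not given: they have to be found in the camera images.
- fan_switch (a joint): Steel bat toggle, 45 mm long from pivot to tip, 7 mm thick at the root, 12 mm near the tip, on the lid of the blue fan unit. 0 rad = off, leaning 0.40 rad from upright to the white dot; 0.40 = upright; 0.80 = on, leaning 0.40 rad to the green dot. A spring holds it at either stop; starting it takes about 4 N at the tip, and past upright it snaps over by itself.
- fan_pivot (a point): Pivot of that toggle, 6 mm above the lid of the fixed blue box (150 x 160 mm, 75 mm high). z up; +y = the way to push, to the green dot (48 mm off); white dot 48 mm to -y. The bat swings in the y-z plane. +x points to the round 84 mm grille, centre 66 mm off, 4 mm high. Lid edges: 35 mm to -x, 80 mm to each side in y. A fixed 20 mm collar ends at pivot height; the lid around is bare.
- supply_tip (a point): Tip of a like toggle on the white power supply: same box, with a black display, red digits, and a red and a black terminal 18 mm high. It starts on, leaning to its green dot. Leave it alone.
- iron_tip (a point): Tip of a like toggle on the black soldering station: same box, with an amber display and a grey knob, 44 mm across and 16 mm high. It starts off, leaning to its white dot. Leave it alone.
Things that resemble listed ones, but are neither listed nor needed, are in the scene too. Leave any purple look-alike of the part that bears fan_switch alone.

How it is judged:
At the end, for the whole second after the job is handed in: The fan's toggle rests on its green-dot side (joint above 0.7 rad of 0.8) and the tips of the other two toggles are within 10 mm of where they began (value of joint fan_switch above 0.7 rad and velocity of joint fan_switch below 0.2 rad/s and distance of each of supply_tip, iron_tip from where it was at the start of the episode below 0.01 m); the robot touches nothing.
It fails at once if the toggle of the power supply or of the soldering station is moved by more than 12 mm (distance of any of supply_tip, iron_tip from where it was at the start of the episode above 0.012 m).
It also fails if it takes over 32 s, if anything falls off the work surface, if the arm or the gripper's body presses on something with over 40 N, if the wrist force passes 120 N, or if a joint passes its speed limit or range.

### The arm

A 6-joint arm with a two-finger parallel gripper is mounted at the origin on the work surface. World frame = base frame: x ahead of the robot, y to its left, z up, the work surface at z = 0. Lengths are in m, angles in rad, forces in N, time in s.
With the tool pointing down it reaches from about 0.35 to 1 m from the base axis. Payload 7.1 kg.
Tool frame: the origin (TCP) lies at the very end of the fingers, on their centre line; the grasp point (between the pads) lies 19 mm behind it (robot.pinch_z is the distance from the TCP to the grasp point, in m); z points along the fingers, y is the line along which they close (so a half turn about z gives the same grasp; the last joint's range is limited). The gripper opens to 85 mm and grips with 20 to 120 N. Pads are 22 mm wide; open, the fingers measure 114 mm over their backs; the gripper's body (76 mm by 85 mm) begins 54 mm behind the grasp point. The pads swing forward as they close: fully open they stand 13 mm farther back than shut.
Start: joints at [-1.121, 0.423, 1.63, -0, 1.089, -0.019], TCP at [0.282, -0.558, 0.231] pointing down, gripper open.
Joint ranges: [-3, 3], [-0.9, 2.11], [0.09, 2.58], [-1.31, 4.45], [0.11, 2.69], [-2.54, 2.54]. Speed limits (rad/s): [2.39, 2.39, 3.01, 3.14, 3.14, 3.14].

### API

Orientations are given as a unit quaternion [x, y, z, w].
In Python, from plant import robot, capture gives the robot as it stands. The module is installed in compiled form; this text tells all that it offers.
- The arm moves only by the tool apply_moves, never from a script. Its argument "increments" is a list of rows, each a list of 2 entries, a list of its own where there are three numbers: the shift along the tool's x, y, z in m, then the turn, a rotation vector about the tool's x, y, z in degrees. A call has 1 to 8 rows; each row is the pose to reach, as a shift and turn from the pose commanded when the call began, along the tool's axes at that moment; what a row does not reach only later rows make up. A row lasts 1/8 s, in which the tool goes at most 62.5 mm and 10.7 degrees, less where a joint would pass 70% of its speed; a pose out of reach is approached as far as the arm can. A call with a gripper value outside its range is refused whole. "gripper" is the closure, from 0 (fully open) to 1 (shut), set as the call begins (left out, the last holds). The fingers move at their own pace and stop on an object; "squeeze" is the grip in N (left out, the last holds). Time passes only in rows, so rows that repeat a pose let the fingers close. It gives the time, the measured TCP pose, the force, the opening and the grip force at its end, in the units of the state.
- robot.sense(): the state, without advancing time (a new reading comes with each control period).
- capture(name): name is "scene" or "top"; returns a dict with "image" (400x640x3 uint8, red, green, blue), "depth" (400x640 float32, m along the optical axis (not along the pixel's ray), 0 where there is no reading), "fx", "fy", "cx", "cy" (pixels), "distortion" ([k1, k2, p1, p2, k3] as OpenCV has them; the pictures are not rectified), "pose" (4x4, takes a point from camera to world coordinates). Camera axes: x right, y down, z forward; pixel columns grow to the right and rows downward; lengths in m; the calibration is good to about 2 mm. A picture is of the moment at which its call begins.
- robot.sign_off(): hands the job in; it is judged then, once.
The state is a dict: "t": time; "q": joint angles; "joint_vel": joint speeds; "joint_torque": joint torques, N m; "ee_pos": TCP position; "eef_rot": TCP orientation; "force": force on the tool from outside, world axes, zero at the start; "wrist_torque": the same for the moment, N m; "opening": opening from 0.0 (shut) to 1.0 (fully open); "grip_force": force on a finger pad.
Only numpy, scipy, OpenCV 4.12 (cv2) and the standard library are available. Lean on these libraries where they do the work, as an engineer would, in place of code of your own. Each camera call takes 0.05 s, during which the arm holds its last target. There are 200 camera calls.

## Working session

There is one attempt and no reset: what is moved stays moved. The work goes in short steps, Python scripts to look and compute and a tool call to move; the robot and the scene stay as the last step left them, time stands still between calls to the robot, and variables do not carry over. Pictures are saved under pics/ and viewed, at most 10 in all, crops included, and the job is handed in when it is done.

Besides the shell and the picture viewer there is one more tool, called after "Call:" by a JSON object that holds its "api" and its "payload". apply_moves: Moves the arm, as the interface text tells. Its arguments: {"type":"object","properties":{"increments":{"type":"array"},"gripper":{"type":"number"},"squeeze":{"type":"number"}},"required":["increments"]}

```bash
mkdir -p pics
cat > h.py <<'E'
import numpy as np, cv2, pickle
from plant import robot, capture
def snap(n,f):
    c=capture(n); pickle.dump(c,open(f'{n}.pkl','wb')); cv2.imwrite(f'pics/{f}.png',c['image'][:,:,::-1]); return c
def pt(c,u,v,d=None):
    K=np.array([[c['fx'],0,c['cx']],[0,c['fy'],c['cy']],[0,0,1]])
    x,y=cv2.undistortPoints(np.array([[[u,v]]],float),K,np.array(c['distortion']))[0,0]
    if d is None: d=np.median(c['depth'][int(v)-1:int(v)+2,int(u)-1:int(u)+2])
    P=c['pose']; return P[:3,:3]@np.array([x*d,y*d,d])+P[:3,3]
E
python3 - <<'E'
from h import *
snap('top','top1');snap('scene','scene1');s=robot.sense();print(s['t'],s['ee_pos'],s['eef_rot'],s['force'])
E
```

```text
0.1 [ 0.28218897 -0.55711321  0.23060145] [ 9.72654782e-01  2.32254584e-01 -1.43956625e-04 -6.79358354e-04] [ 0.44401624 -0.60034684 -0.14820727]
```

View pics/top1.png

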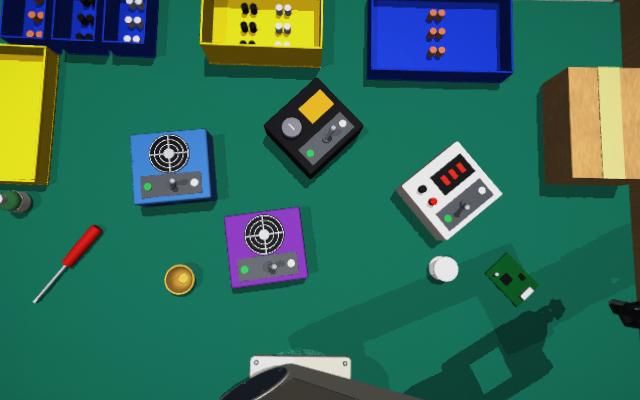

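View pics/scene1.png

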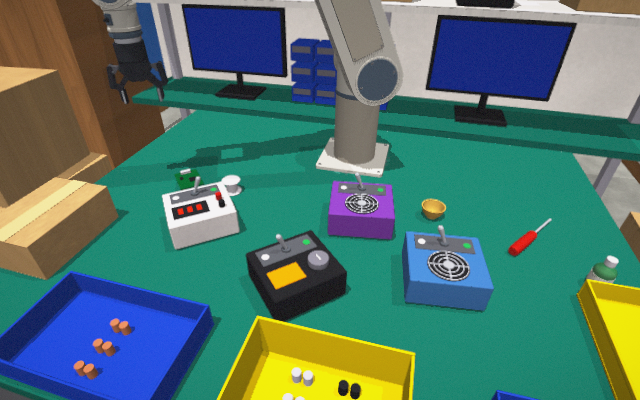

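The top view shows the blue fan unit at about (172,165), with its green dot near (148,187) and white dot near (195,182). The purple look-alike is at (265,250), the black station at (313,130) and the white supply at (450,190). I'll enlarge the fan unit.

Run:
```python
from h import *
c=pickle.load(open('top.pkl','rb'))
cv2.imwrite('pics/crop1.png',cv2.resize(c['image'][120:215,120:220,::-1],None,fx=6,fy=6,interpolation=cv2.INTER_CUBIC))
for n,u,v in [('green',148,187),('white',195,182.5),('grille',169,153.5),('tip?',173,181),('lid',160,196),('lid2',205,150),('table',230,170)]: print(n,pt(c,u,v).round(4))
```

```text
green [0.461  0.3263 0.0763]
white [0.473  0.2308 0.0754]
grille [0.5328 0.2872 0.0772]
tip? [0.469  0.2622 0.1206]
lid [0.4429 0.3011 0.0751]
lid2 [0.543  0.2135 0.075 ]
table [ 5.139e-01  1.728e-01 -3.000e-04]
```

View pics/crop1.png

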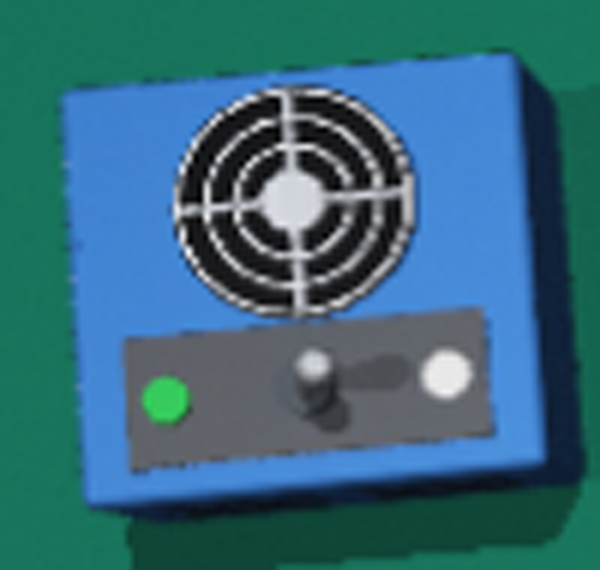

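The geometry checks out: the dots are 96 mm apart, the grille is 66 mm from their midpoint, and the lid is at 75 mm. That puts the pivot at about (0.467, 0.279, 0.081), with the push direction (-0.128, 0.992). I'll shut the gripper and travel over, turning 19.6° so the tool lines up with the box.

Call:
{"api": "apply_moves", "payload": {"increments": [[[0.02, -0.023, 0], [0, 0, 2]], [[0.046, -0.053, 0], [0, 0, 5]], [[0.072, -0.084, 0], [0, 0, 8]], [[0.098, -0.114, 0], [0, 0, 11]], [[0.124, -0.145, 0], [0, 0, 14]], [[0.15, -0.175, 0], [0, 0, 17]], [[0.176, -0.205, 0], [0, 0, 19.6]], [[0.196, -0.228, 0], [0, 0, 19.6]]], "gripper": 1}}

```text
t: 1.1
ee_pos: [0.3542, -0.264, 0.2311]
eef_rot: [0.998, 0.063, -0.0, -0.0]
force: [0.2, -0.1, 0.0]
opening: 0.001
grip_force: 0.0
```

```bash
cat >> h.py <<'E'
from scipy.spatial.transform import Rotation as R
PIV=np.array([0.467,0.2786,0.081]); Y=np.array([-.128,.9918,0]); X=np.array([.9918,.128,0])
def to(lx,ly,lz):
    s=robot.sense(); T=R.from_quat(s['eef_rot']); g=PIV+X*lx+Y*ly+[0,0,lz]
    Rg=R.from_matrix(np.array([X,-Y,[0,0,-1]]).T)
    d=s['ee_pos']-PIV
    print(s['t'],'local',np.round([d@X,d@Y,d[2]],4),'shift',T.inv().apply(g-s['ee_pos']).round(4),'turn',np.degrees((T.inv()*Rg).as_rotvec()).round(2),'F',np.round(s['force'],1),'open',s['opening'])
E
python3 -c "
from h import *
to(0,-.055,.15)"
```

```text
1.1 local [-0.1814 -0.5237  0.1501] shift [ 1.806e-01 -4.690e-01  3.000e-04] turn [-0.03  0.02 -0.09] F [ 0.2 -0.1  0. ] open 0.0012882907140408894
```

Call:
{"api": "apply_moves", "payload": {"increments": [[[0.012, -0.03, 0], [0, 0, 0]], [[0.03, -0.08, 0], [0, 0, 0]], [[0.05, -0.13, 0], [0, 0, 0]], [[0.07, -0.18, 0], [0, 0, 0]], [[0.09, -0.23, 0], [0, 0, 0]], [[0.11, -0.28, 0], [0, 0, 0]], [[0.127, -0.33, 0], [0, 0, 0]], [[0.14, -0.36, 0], [0, 0, 0]]]}}

```text
t: 2.1
ee_pos: [0.4476, 0.1115, 0.2312]
eef_rot: [0.998, 0.064, -0.0, -0.0]
force: [1.2, -0.4, 1.0]
opening: 0.001
grip_force: 0.0
```

```bash
python3 -c "
from h import *
to(0,-.055,.15)"
```

```text
2.1 local [-0.0407 -0.1633  0.1502] shift [ 0.0407 -0.1083  0.0002] turn [-0.01  0.01  0.02] F [ 1.2 -0.4  1. ] open 0.0006658358853441701
```

Call:
{"api": "apply_moves", "payload": {"increments": [[[0.014, -0.036, 0], [0, 0, 0]], [[0.028, -0.075, 0], [0, 0, 0]], [[0.041, -0.108, 0], [0, 0, 0]], [[0.041, -0.108, 0.02], [0, 0, 0]], [[0.041, -0.108, 0.055], [0, 0, 0]], [[0.041, -0.108, 0.09], [0, 0, 0]], [[0.041, -0.108, 0.118], [0, 0, 0]], [[0.041, -0.108, 0.128], [0, 0, 0]]]}}

```text
t: 3.1
ee_pos: [0.4735, 0.221, 0.1016]
eef_rot: [0.998, 0.063, -0.002, 0.001]
force: [0.8, -0.2, -0.3]
opening: 0.001
grip_force: 0.0
```

```bash
python3 -c "
from h import *
to(0,-.01,.022)
c=snap('scene','s2'); cv2.imwrite('pics/s2c.png',cv2.resize(c['image'][170:310,380:510,::-1],None,fx=4,fy=4,interpolation=cv2.INTER_CUBIC))"
```

```text
3.1 local [-0.001  -0.0579  0.0206] shift [ 0.0009 -0.0479 -0.0014] turn [ 0.06  0.19 -0.09] F [ 0.8 -0.2 -0.3] open 0.0009074170590928981
```

View pics/s2c.png

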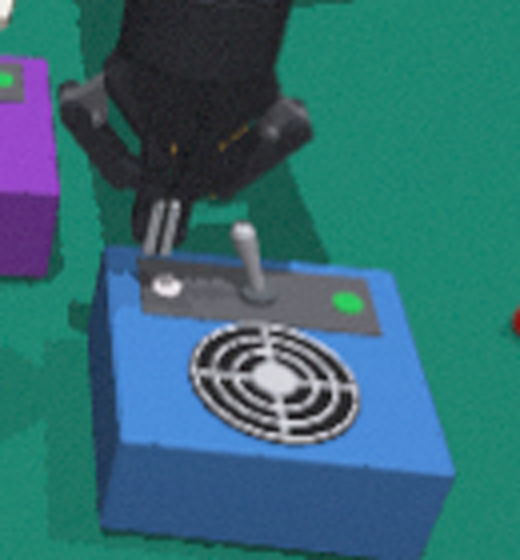

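The shut fingers stand at (165,225) over the white dot, clear of the bat at (245,250), and the linkage is above the bat's tip. Now I'll push towards the green dot.

Call:
{"api": "apply_moves", "payload": {"increments": [[[0.001, -0.005, -0.006], [0, 0, 0]], [[0.001, -0.012, -0.006], [0, 0, 0]], [[0.001, -0.018, -0.006], [0, 0, 0]], [[0.001, -0.024, -0.006], [0, 0, 0]], [[0.001, -0.03, -0.006], [0, 0, 0]], [[0.001, -0.036, -0.006], [0, 0, 0]], [[0.001, -0.042, -0.006], [0, 0, 0]], [[0.001, -0.046, -0.006], [0, 0, 0]]]}}

```text
t: 4.15
ee_pos: [0.4696, 0.2678, 0.1091]
eef_rot: [0.998, 0.063, -0.0, -0.0]
force: [0.3, 0.1, -0.1]
opening: 0.0
grip_force: 0.0
```

```bash
python3 -c "
from h import *
to(0,-.055,.027)
c=snap('scene','s3'); cv2.imwrite('pics/s3c.png',cv2.resize(c['image'][170:310,380:510,::-1],None,fx=4,fy=4,interpolation=cv2.INTER_CUBIC))"
```

```text
4.15 local [ 0.0012 -0.011   0.0281] shift [-0.0011  0.044   0.0011] turn [-0.01  0.02 -0.08] F [ 0.3  0.1 -0.1] open 0.0002902022076447668
```

View pics/s3c.png

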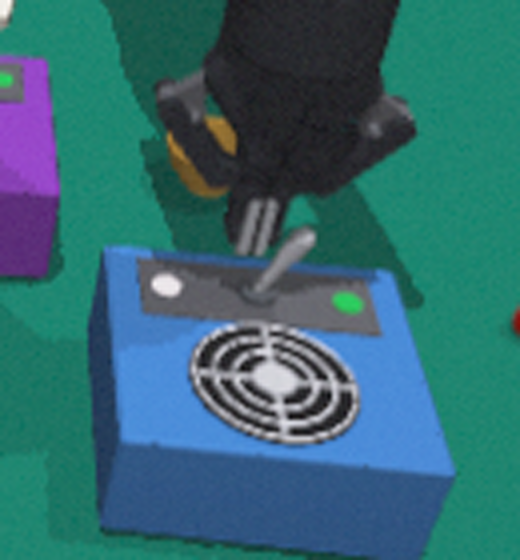

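The bat now leans to the green dot, with its tip at (305,238), and the force has dropped to zero. Next I'll back off to -y and then rise.

Call:
{"api": "apply_moves", "payload": {"increments": [[[0, 0.01, 0], [0, 0, 0]], [[0, 0.025, 0], [0, 0, 0]], [[0, 0.035, 0], [0, 0, 0]], [[0, 0.035, -0.02], [0, 0, 0]], [[0, 0.035, -0.05], [0, 0, 0]], [[0, 0.035, -0.08], [0, 0, 0]], [[0, 0.035, -0.1], [0, 0, 0]], [[0, 0.035, -0.1], [0, 0, 0]]]}}

```text
t: 5.2
ee_pos: [0.4753, 0.2323, 0.2107]
eef_rot: [0.998, 0.063, 0.002, -0.001]
force: [0.3, 0.2, -1.2]
opening: 0.0
grip_force: 0.0
```

```bash
python3 -c "
from h import *
to(0,-.055,.127)
c=snap('scene','s4')"
```

```text
5.2 local [ 0.0023 -0.047   0.1297] shift [-0.0023  0.008   0.0027] turn [-0.05 -0.18 -0.14] F [ 0.3  0.2 -1.2] open 0.00016624326838272287
```

View pics/s4.png

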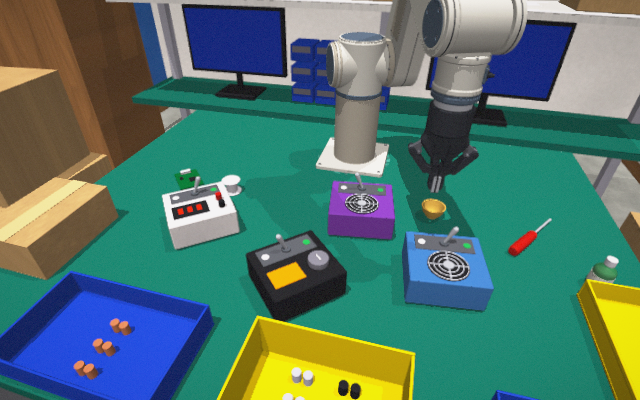

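The fan's bat, with its tip at (455,229), leans to the green dot. The other toggles are unchanged and the gripper is clear of everything.

```bash
python3 -c "
from h import *
print(robot.sign_off())"
```

```text
the job is handed in; nothing more can be done
None
```

The fan toggle is flipped and rests on its green-dot side; the supply, soldering station and purple look-alike toggles were never touched, the gripper is clear, and I handed the job in at about 5 s (no verdict was returned).

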